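# Roll the trim home on a shelf board

## Task

The grey edge trim on the pine shelf board in the vise is only started: take the palm roller from its wooden rest and roll it along the strip, in long runs from end to end and with firm but not crushing pressure, until every link is seated flat on the board edge. Let only the roller press on the trim and the vise, never the hand. Then put the roller back upright and home in its rest, let go, and leave everything else on the bench where it is.

Things in the scene. Friction and masses are not known exactly. Their poses are not given: they have to be found in the camera images.
- vise: Bench vise fixed to the bench: base 130 x 170 mm, jaws 60 mm high, clamp screw with cross bar out to 81 mm on +x, 42 mm high. Origin: centre of its underside. It holds a pine board edge up, 22 mm thick, 226 mm long, centred; y runs along the board, x across it, z up. Seen from above the board and trim are true to these axes within 1 mm.
- strip_mid (a point): Nominal top of the unseated trim over the strip's middle, 99 mm above the vise's underside, axes as the vise. HEIGHT NOT MEASURED: the board was clamped by hand, so the true trim top at the middle is up to 12 mm higher or lower, and it slopes along y by up to 0.06 rad either way (6.5 mm more at the ends). Find it by feel.
- rest: Wooden rest for the roller, 80 (x) x 84 (y) x 46 mm, fixed to the bench, a block with an open pocket 48 by 48 mm. Origin: centre of its underside; z up.
- rest_home (a point): Where the roller's origin lies when it sits home in the rest: 4 mm above the rest's underside, on the pocket's axis; axes as the rest.
- roller: Palm-grip hand roller, 0.2 to 0.4 kg, standing upright in the rest. Origin: lowest point of the wheel; z up along the handle, x along the axle, y the way it rolls. Rubber wheel 40 mm across, 28 wide, axle at z = 20 mm. Steel fork 36 mm wide, reaching down to z = 12. Flat steel shoulder plate 60 (x) by 66 (y) mm, z = 42 to 48, bears on the rest's rim, 4 mm play or more each way.
- roller_grip (a point): Middle of the roller's dark wooden handle, 74 mm above its origin, axes as the roller. The handle is 30 (x) by 36 (y) mm, from z = 48 to 100 mm, to be gripped from above either way.
- wheel (a joint): Turn of the roller's wheel on its axle (rad), 0 at the start, not limited: 1 rad is 20 mm of rolling; positive when it rolls towards the roller's -y.
- link0 (a joint): Depth of trim link 0 (m): 0 = 5 mm proud of the board edge, 0.005 = fully home. Grey plastic link, 24 mm wide, 35 long, cap 4 thick, held by a friction fit of about 10 N. The wheel between two links pushes both. Links stand at 36 mm pitch in the vise's y, this one at y = -90 mm. Roller force over 38 N crushes the trim.
- link1 (a joint): Depth of trim link 1 (m): 0 = 5 mm proud of the board edge, 0.005 = fully home. Centred at y = -54 mm in the vise frame, otherwise as link 0.
- link2 (a joint): Depth of trim link 2 (m): 0 = 5 mm proud of the board edge, 0.005 = fully home. Centred at y = -18 mm in the vise frame, otherwise as link 0.
- link3 (a joint): Depth of trim link 3 (m): 0 = 5 mm proud of the board edge, 0.005 = fully home. Centred at y = 18 mm in the vise frame, otherwise as link 0.
- link4 (a joint): Depth of trim link 4 (m): 0 = 5 mm proud of the board edge, 0.005 = fully home. Centred at y = 54 mm in the vise frame, otherwise as link 0.
- link5 (a joint): Depth of trim link 5 (m): 0 = 5 mm proud of the board edge, 0.005 = fully home. Centred at y = 90 mm in the vise frame, otherwise as link 0.
- bin: Bystander: blue open bin of steel shoe plates, 136 x 110 mm, 70 high, fixed. Origin: centre of its underside.
- shoe_last: Bystander, leave alone: white plastic shoe last, 190 long, 62 wide, 93 high; origin under its middle.
- spray: Bystander, leave alone: white bottle with a red cap, 72 across, 190 high; origin under its middle.
- hammer: Bystander, leave alone: hammer lying on the bench; origin under its middle.
- screwdriver: Bystander, leave alone: screwdriver lying on the bench, 170 long; origin under its middle.
- jar: Bystander, leave alone: squat amber jar with a steel cap, 64 across, 70 high; origin under its middle.
- insole: Bystander, leave alone: blue insole blank lying flat, about 230 long, 18 high at the heel; origin under its middle.
- offcut: Bystander, leave alone: spare 150 mm length of grey trim lying near the vise, 12 high; origin under its middle.
There are look-alikes about, which are no part of the job. What is shaped like the roller but green is not meant.

How it is judged (in metres and radians):
On the way, in this order (a step that is already met when the one before it is completed fails the run):
1. the roller is lifted out of its rest (z of roller in the frame of rest_home above 0.05 m), for 0.1 s.
2. the roller, bearing on the strip, has rolled more than 90 mm one way ((value of joint wheel above 4.5 rad or value of joint wheel below -4.5 rad) and contact force between roller and vise above 3 N), for 0.05 s.
3. every link is seated (value of joint each of link0, link1, link2, link3, link4, link5 above 0.0035 m), for 0.2 s.
At the end, for the whole second after the job is handed in: All six links at least 3.5 mm in of 5 mm (no more than 1.5 mm proud), and the roller at rest in its rest: within 8 mm sideways and 4 mm in height of its home, tilted less than 0.1 rad (all of step 3 and horizontal distance between roller and rest_home below 0.008 m and z of roller in the frame of rest_home below 0.004 m and angle between roller's own z axis and vertical below 0.1 rad and linear speed of roller below 0.02 m/s); the robot touches nothing.
It fails at once if the roller presses on the trim or vise with more than 38 N: trim crushed (contact force between roller and vise above 38 N).
It fails at once if the hand presses on the trim, board or vise (contact force between any of the fingers, the arm and vise above 2 N).
It fails at once if a bystander is moved by more than 20 mm (distance of any of shoe_last, spray, hammer, screwdriver, jar, insole, offcut from where it was at the start of the episode above 0.02 m).
It also fails if it takes over 72 s, if anything falls off the work surface, if the arm or the gripper's body presses on something with over 40 N, if the wrist force passes 120 N, or if a joint passes its speed limit or range.

## Robot

A 6-joint arm with a two-finger parallel gripper is mounted at the origin on the work surface. World frame = base frame: x ahead of the robot, y to its left, z up, the work surface at z = 0. Lengths are in mm, angles in rad, forces in N, time in s.
With the tool pointing down it reaches from about 275 to 825 mm from the base axis. Payload 5.2 kg.
Tool frame: the origin (TCP) lies at the very end of the fingers, on their centre line; the grasp point (between the pads) lies 19 mm behind it; z points along the fingers, y is the line along which they close (so a half turn about z gives the same grasp; the last joint's range is limited). The gripper opens to 93 mm and grips with 3 to 60 N. Pads are 15 mm wide; open, the fingers measure 128 mm over their backs; the gripper's body (75 mm by 188 mm) begins 65 mm behind the grasp point.
Start: joints at [1.01, 0.259, 1.535, -0, 1.348, -0.203], TCP at [192.596, 515.181, 218.653] pointing down, gripper open.
Joint ranges: [-3.14, 3.14], [-0.91, 2.08], [0.19, 2.58], [-1.22, 4.36], [0.22, 2.71], [-3.12, 3.12]. Speed limits (rad/s): [2.57, 2.57, 3.14, 3.14, 3.14, 3.14].

## Interface

Orientations are given as [roll, pitch, yaw] about the fixed x, y, z axes, in that order (R = Rz(yaw) Ry(pitch) Rx(roll)).
In Python, from bench import robot gives the robot as it stands. The module is installed in compiled form; this text tells all that it offers. Calls block until the motion is done:
- robot.move_ptp(position, orientation): joint-space move of the TCP to a pose.
- robot.move_linear(position, ori=None, speed=150, f_stop=None): straight line of the TCP; ori=None keeps the orientation; speed is the mean speed in mm/s. With f_stop (N) it stops when the force on the tool has changed by that much, and returns True; else False.
- robot.move_j(angles): joint-space move.
- robot.move_gripper(opening): opening from 0.0 (shut) to 1.0 (fully open); the grip force is fixed at half the most; returns when the fingers have stopped.
- robot.sleep(seconds).
- robot.inverse_kinematics(position, orientation): joint angles nearest the present ones, or None.
- robot.get_image(name): name is "side" or "top"; returns a dict with "img" (420x560x3 uint8, blue, green, red), "fovy" (degrees; the focal length in pixels is half the picture's height over the tangent of half this angle, whatever the lens; pixels are square), "cx", "cy" (the principal point, pixels), "eye" and "orientation" of the camera in the world. Camera axes: x right, y down, z forward; pixel columns grow to the right and rows downward; lengths in mm; the calibration is good to about 2 mm. A picture is of the moment at which its call begins. There is no depth.
A pose or a line that the arm cannot do raises robot.MotionError and nothing moves.
- robot.hand_in(): hands the job in; it is judged then, once.
Readings, each from a call of its own:
- robot.current_t(): time.
- robot.current_qpos(): joint angles.
- robot.current_joint_vel(): joint speeds.
- robot.current_joint_efforts(): joint torques, N m.
- robot.current_tcp_pos(): TCP position.
- robot.current_eef_rot(): TCP orientation.
- robot.current_contact_force(): force on the tool from outside, world axes, zero at the start.
- robot.current_ft_torque(): the same for the moment, N m.
- robot.current_gripper_width(): opening from 0.0 (shut) to 1.0 (fully open).
- robot.current_finger_force(): force on a finger pad.
Only numpy, scipy, OpenCV 4.12 (cv2) and the standard library are available. Lean on these libraries where they do the work, as an engineer would, in place of code of your own. Each camera call takes 0.05 s, during which the arm holds its last target. There are 200 camera calls.

## Working session

There is one attempt and no reset: what is moved stays moved. The work goes in short steps, each a Python script; the robot and the scene stay as the last script left them, time stands still between calls to the robot, and variables do not carry over. Pictures are saved under pics/ and viewed, at most 10 in all, crops included, and the job is handed in when it is done.

```bash
mkdir -p pics; ls; python3 - <<'E'
from bench import robot
import cv2
for n in("top","side"):
    d=robot.get_image(n); cv2.imwrite(f"pics/{n}0.png",d["img"]); print(n,{k:v for k,v in d.items() if k!="img"})
print(robot.current_t(),robot.current_tcp_pos(),robot.current_eef_rot())
E
```

```text
pics
top {'fovy': 51.13648306503415, 'cx': 281.9919337089107, 'cy': 203.5325435447921, 'eye': array([ 308.12454055,   -5.08907807, 1388.67207056]), 'orientation': array([-2.98683731, -0.00466178, -1.5791284 ])}
side {'fovy': 56.378416397143454, 'cx': 273.77385608892797, 'cy': 213.75362842474593, 'eye': array([  51.87815225, -632.47949928,  930.35199634]), 'orientation': array([-2.40345313,  0.00831189, -0.62094593])}
0.1 [192.32810285 514.7406705  217.9170269 ] [-3.13997485e+00 -3.12820089e-04  2.78381039e+00]
```

View pics/top0.png

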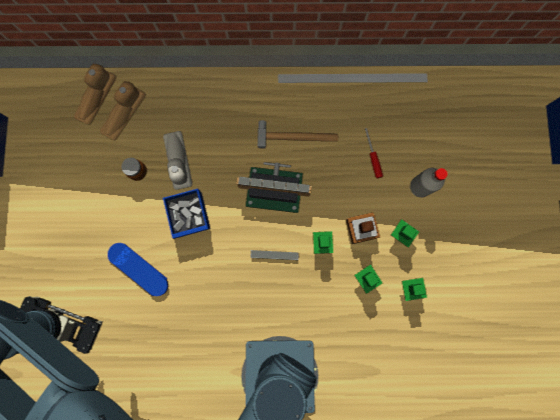

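View pics/side0.png

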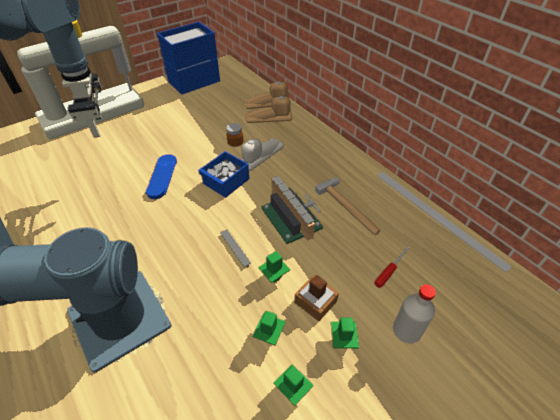

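The top view shows the vise at about (275,190) and the wooden rest with the dark-handled roller at about (364,228). The four green look-alikes are at (323,243), (404,233), (368,280) and (414,290). Only the one at (364,228) has a dark wooden handle and sits in a wooden rest, so I'll confirm it in crops.

```bash
python3 - <<'E'
import cv2
t=cv2.imread("pics/top0.png");s=cv2.imread("pics/side0.png")
def crop(im,x0,y0,w,h,k,n):
    c=cv2.resize(im[y0:y0+h,x0:x0+w],None,fx=k,fy=k,interpolation=cv2.INTER_CUBIC)
    for x in range((x0+9)//10*10,x0+w,10):
        cv2.putText(c,str(x),((x-x0)*k,8),0,.3,(255,255,255),1); cv2.line(c,(int((x-x0+.5)*k),10),(int((x-x0+.5)*k),16),(255,255,255),1)
    for y in range((y0+9)//10*10,y0+h,10):
        cv2.putText(c,str(y),(0,int((y-y0+.5)*k)+3),0,.3,(255,255,255),1);cv2.line(c,(22,int((y-y0+.5)*k)),(28,int((y-y0+.5)*k)),(255,255,255),1)
    cv2.imwrite(n,c)
crop(t,230,155,160,95,5,"pics/tc.png")
crop(s,255,170,90,150,4,"pics/sc.png")
E
```

```text
(no output)
```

View pics/tc.png

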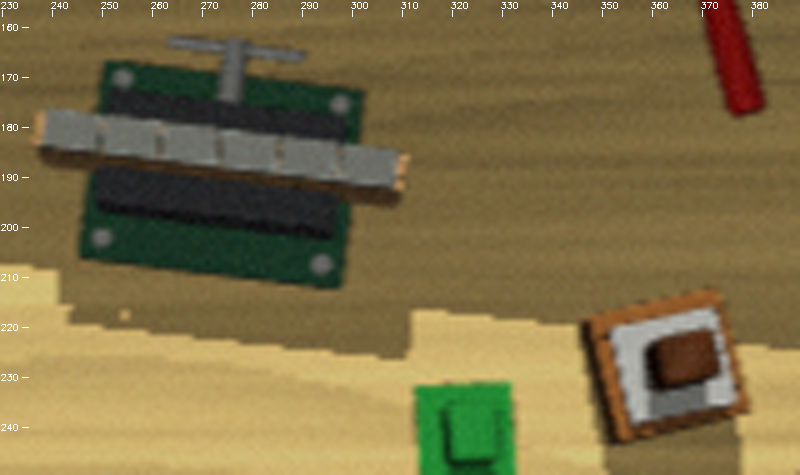

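View pics/sc.png

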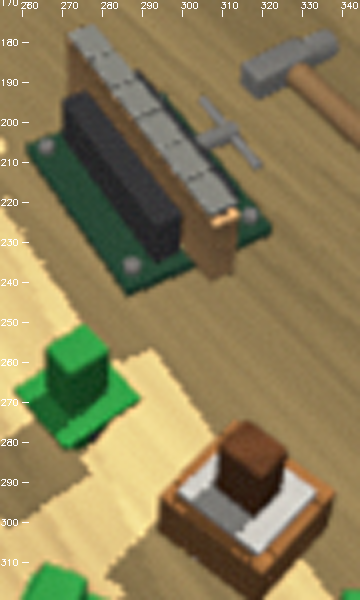

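The crops confirm it: the roller is the brown handle at top (366,228) / side (317,283), on a white plate in the wooden rest. The trim runs from top-view pixel (238,180) to (308,188). Next I'll compute poses.

```bash
cat > h.py <<'E'
import numpy as np
from scipy.spatial.transform import Rotation as Ro
from scipy.optimize import least_squares
C={'t':(51.13648306503415,281.9919337,203.53254354,[308.12454055,-5.08907807,1388.67207056],[-2.98683731,-0.00466178,-1.5791284]),
 's':(56.378416397143454,273.773856,213.753628,[51.87815225,-632.47949928,930.35199634],[-2.40345313,0.00831189,-0.62094593])}
def ray(c,u,v):
    f,cx,cy,e,o=C[c];F=210/np.tan(np.radians(f/2))
    d=Ro.from_euler('xyz',o).apply([(u-cx)/F,(v-cy)/F,1]);return np.array(e),d
def proj(c,p):
    f,cx,cy,e,o=C[c];F=210/np.tan(np.radians(f/2))
    q=Ro.from_euler('xyz',o).inv().apply(np.array(p)-e);return np.array([cx+F*q[0]/q[2],cy+F*q[1]/q[2]])
def atz(c,u,v,z):
    e,d=ray(c,u,v);return e+d*(z-e[2])/d[2]
tc=lambda x,y:('t',x/5+230-.5,y/5+155-.5)
sc=lambda x,y:('s',x/4+255-.5,y/4+170-.5)
def tri(*obs):
    r=least_squares(lambda p:np.concatenate([proj(c,p)-[u,v] for c,u,v in obs]),[450,0,80]);return r.x,r.fun
E
python3 - <<'E'
from h import *
np.set_printoptions(precision=1,suppress=True)
L,R=tri(tc(44,129),sc(84,31)),tri(tc(393,168),sc(221,213))
print("trim +y end",L,"-y end",R,np.linalg.norm(L[0]-R[0]))
d=L[0]-R[0];print("yaw of y",np.arctan2(d[1],d[0])-np.pi/2, "mid",(L[0]+R[0])/2)
for z in(0,10):
    b=[atz(*tc(*p),z) for p in((103,60),(364,92),(342,290),(79,257))]
    print("base",z,np.mean(b,0),[np.linalg.norm(b[i]-b[(i+1)%4]) for i in range(4)],np.arctan2(*(b[0]-b[1])[[1,0]])-np.pi/2)
r=[atz(*tc(*p),46) for p in((586,322),(720,291),(748,409),(622,440))]
print("rest",np.mean(r,0),[np.linalg.norm(r[i]-r[(i+1)%4]) for i in range(4)],np.arctan2(*(r[0]-r[1])[[1,0]])-np.pi/2)
r=[atz(*sc(*p),46) for p in((161,496),(240,421),(333,494),(258,563))]
print("rest side",np.mean(r,0),[np.linalg.norm(r[i]-r[(i+1)%4]) for i in range(4)])
h=[atz(*tc(*p),104) for p in((648,345),(713,328),(720,372),(657,388))]
print("handle",np.mean(h,0),[np.linalg.norm(h[i]-h[(i+1)%4]) for i in range(4)],np.arctan2(*(h[0]-h[1])[[1,0]])-np.pi/2)
h=[atz(*sc(*p),104) for p in((220,455),(239,421),(288,442),(265,475))]
print("handle side",np.mean(h,0),[np.linalg.norm(h[i]-h[(i+1)%4]) for i in range(4)])
E
```

```text
trim +y end (array([584.2, 117.6,  90.4]), array([ 0.3, -0.5, -0.6,  0.1])) -y end (array([557.3, -91.7,  84.9]), array([-0.1,  0.3,  0.3, -0.1])) 211.13268225473598
yaw of y -0.12774726036173623 mid [570.7  12.9  87.7]
base 0 [571.2  12.3   0. ] [np.float64(170.51271541934588), np.float64(130.23809893629107), np.float64(169.46310329031178), np.float64(129.9923279164695)] -0.13216840045653155
base 10 [569.3  12.2  10. ] [np.float64(169.284832184461), np.float64(129.30023821526586), np.float64(168.24277844268974), np.float64(129.05623702307327)] -0.1321684004565309
rest [ 441.  -262.3   46. ] [np.float64(85.49411573711863), np.float64(74.41883257635799), np.float64(80.02456308704599), np.float64(75.39071534523242)] 0.21967483087526274
rest side [ 443.2 -261.8   46. ] [np.float64(78.92574695177997), np.float64(79.05124967729273), np.float64(71.30402654076016), np.float64(75.70029175327149)]
handle [ 439.3 -260.5  104. ] [np.float64(39.922576542818476), np.float64(26.225739270519895), np.float64(38.494829606042664), np.float64(25.77734598791482)] 0.2472280605462962
handle side [ 440. -264.  104.] [np.float64(28.004892433397618), np.float64(33.00351659539673), np.float64(28.370239932372826), np.float64(30.031708314586144)]
```

```bash
python3 - <<'E'
from bench import robot
import numpy as np,cv2
np.set_printoptions(precision=2,suppress=True)
O=[np.pi,0,.23]
robot.move_ptp([441,-262,180],O)
robot.move_gripper(.66)
print(robot.current_t(),robot.current_tcp_pos(),robot.current_contact_force(),robot.current_gripper_width())
print(robot.move_linear([441,-262,54],speed=90,f_stop=6), robot.current_tcp_pos())
robot.move_gripper(0)
print("grip",robot.current_tcp_pos(),robot.current_gripper_width()*93,robot.current_finger_force(),robot.current_contact_force())
robot.move_linear([441,-262,170],speed=90)
robot.sleep(.2)
d=robot.get_image("side")["img"];d2=robot.get_image("top")["img"]
a=cv2.resize(d[180:330,230:380],None,fx=2.6,fy=2.6);b=cv2.resize(d2[150:300,290:440],None,fx=2.6,fy=2.6)
cv2.imwrite("pics/lift.png",np.hstack([a,b]))
print(robot.current_t(),robot.current_tcp_pos(),robot.current_contact_force(),robot.current_ft_torque(),robot.current_gripper_width()*93)
E
```

```text
3.6917 [ 441.   -262.03  179.99] [ 0.03  0.04 -0.35] 0.6612879113053574
False [ 441.34 -262.3    54.53]
grip [ 441.06 -262.07   54.13] 35.956719178038504 29.699766039848328 [ 0.71 -1.15  0.89]
7.5083 [ 440.92 -261.95  169.77] [-0.14 -0.28 -3.01] [-0.05  0.15 -0.02] 36.25945099022946
```

View pics/lift.png

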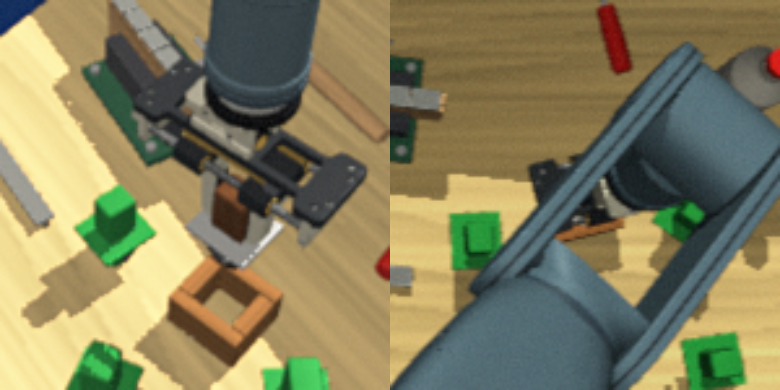

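The roller is held upright (handle width 36 mm), and the rest stands empty at crop (225,310). Next I'll feel for the trim height at y = ∓72.

```bash
cat > v.py <<'E'
from bench import robot
import numpy as np
np.set_printoptions(precision=2,suppress=True)
O=[np.pi,0,-.13]
def P(y,z,x=0):
    c,s=np.cos(-.13),np.sin(-.13)
    return [570.5+c*x-s*y,12.6+s*x+c*y,z]
def st(tag=""): print(tag,"t%.2f"%robot.current_t(),robot.current_tcp_pos(),robot.current_contact_force(),flush=True)
E
python3 - <<'E'
from v import *
robot.move_linear([441,-262,195],speed=150)
robot.move_ptp(P(-72,170),O)
robot.sleep(.2);st("above")
for y in(-72,72):
    robot.move_linear(P(y,148),speed=80,f_stop=5)
    robot.sleep(.1);st()
    print(robot.move_linear(P(y,118),speed=10,f_stop=3));st("touch")
    robot.move_linear(P(y,150),speed=80)
    if y<0: robot.move_linear(P(72,155),speed=150)
E
```

```text
above t8.97 [560.92 -60.26 170.16] [-0.06 -0.66 -2.76]
 t9.49 [561.43 -58.98 148.33] [-0.36 -0.04 -2.33]
True
touch t10.56 [561.19 -59.05 142.17] [-0.65 -0.34  4.54]
 t12.28 [579.73  83.49 147.78] [ 0.15  0.37 -2.95]
True
touch t13.31 [579.88  84.06 142.81] [-0.02  0.05  5.38]
```

```bash
cat >> v.py <<'E'
def top(y): return 142.4+0.4*y/144
def run(y0,y1,d,n=5,speed=60):
    for y in np.linspace(y0,y1,n+1)[1:]:
        hit=robot.move_linear(P(y,top(y)-d),speed=speed,f_stop=17)
        st("y%.0f d%.1f hit%d"%(y,d,hit))
        if hit: return False
    return True
E
python3 - <<'E'
from v import *
robot.move_linear(P(-92,150),speed=150)
robot.move_linear(P(-92,144),speed=50,f_stop=8)
print(robot.move_linear(P(-92,top(-92)-1.8),speed=8,f_stop=22));st("down")
run(-92,92,1.8)
E
```

```text
False
down t15.68 [558.92 -78.79 141.53] [-1.62  0.85  5.6 ]
y-55 d1.8 hit0 t16.45 [564.57 -41.98 141.92] [-0.44  0.28  5.61]
y-18 d1.8 hit0 t17.22 [570.07  -5.37 141.94] [ 2.31 -0.48  6.06]
y18 d1.8 hit0 t17.98 [575.51  31.16 142.28] [3.31 0.09 6.41]
y55 d1.8 hit0 t18.75 [580.64  67.65 142.48] [ 3.7  -0.24  6.01]
y92 d1.8 hit0 t19.52 [585.21 104.2  142.43] [ 5.9  -1.07  5.64]
```

```bash
python3 - <<'E'
from v import *
O=[np.pi,0,-.11]
robot.move_linear(P(92,150),speed=100)
robot.move_linear(P(92,147),ori=O,speed=60)
robot.move_linear(P(92,144),speed=60,f_stop=8);
y=92
for d in(3.2,4.8):
    print("press",robot.move_linear(P(y,top(y)-d),speed=10,f_stop=24));st("down")
    if not run(y,-y,d,speed=70): break
    y=-y
E
```

```text
press False
down t20.88 [582.85 103.87 140.96] [-2.93  0.35  4.86]
y55 d3.2 hit0 t21.55 [577.89  67.04 141.  ] [-2.52 -0.81  7.59]
y18 d3.2 hit0 t22.23 [572.96  30.54 140.82] [-3.6  -0.11  7.49]
y-18 d3.2 hit0 t22.90 [568.05  -6.03 140.66] [-3.65  0.33  5.8 ]
y-55 d3.2 hit0 t23.57 [563.14 -42.59 140.47] [-3.15  0.09  6.37]
y-92 d3.2 hit0 t24.25 [558.24 -79.11 140.3 ] [-3.93  0.09  7.58]
press False
down t24.56 [558.25 -78.83 138.64] [-3.19  0.46  6.69]
y-55 d4.8 hit0 t25.23 [563.41 -41.84 138.97] [-3.41  1.75  7.46]
y-18 d4.8 hit0 t25.91 [568.46  -5.36 139.18] [-2.59  0.86  7.28]
y18 d4.8 hit0 t26.58 [573.52  31.17 139.42] [-2.26  2.    7.49]
y55 d4.8 hit0 t27.26 [578.56  67.73 139.62] [-1.82  0.66  7.36]
y92 d4.8 hit0 t27.93 [583.61 104.29 139.83] [-0.39  0.09  6.07]
```

```bash
python3 - <<'E'
from v import *
y=92
for d in(6.2,7.4):
    print("press",robot.move_linear(P(y,top(y)-d),speed=10,f_stop=20));st("down")
    if not run(y,-y,d,speed=70): break
    y=-y
E
```

```text
press False
down t28.23 [583.58 103.99 138.4 ] [-0.9   0.47  6.01]
y55 d6.2 hit0 t28.90 [578.55  66.95 138.27] [-2.68  0.09  6.72]
y18 d6.2 hit0 t29.57 [573.6   30.37 138.08] [-1.84 -0.9   7.5 ]
y-18 d6.2 hit0 t30.25 [568.67  -6.16 138.02] [-2.34 -0.02  7.87]
y-55 d6.2 hit0 t30.93 [563.76 -42.75 137.98] [-3.47 -0.36  8.3 ]
y-92 d6.2 hit0 t31.60 [558.85 -79.32 137.92] [-3.91  0.57  9.  ]
press False
down t31.87 [559.01 -79.2  137.65] [-4.61  1.68 15.19]
y-55 d7.4 hit0 t32.54 [564.14 -42.05 137.84] [-4.48  0.92 14.3 ]
y-18 d7.4 hit0 t33.22 [569.14  -5.44 137.9 ] [-3.26  0.48 12.46]
y18 d7.4 hit0 t33.89 [574.18  31.16 137.87] [-3.1   1.52 12.73]
y55 d7.4 hit0 t34.57 [579.18  67.68 137.85] [-2.21  1.23  9.91]
y92 d7.4 hit0 t35.24 [584.12 104.25 137.77] [-0.86  0.52  9.15]
```

```bash
python3 - <<'E'
from v import *
y=92
print("press",robot.move_linear(P(y,top(y)-8.4),speed=10,f_stop=20));st("down")
ok=run(y,-y,8.4,speed=70)
if ok:
    robot.move_linear(P(-y,195),speed=120)
    robot.move_ptp([441,-262,195],[np.pi,0,.23])
    robot.move_linear([441,-262,110],speed=120)
    robot.sleep(.2);st("above rest")
    import cv2
    d=robot.get_image("side")["img"]
    cv2.imwrite("pics/back.png",cv2.resize(d[160:340,220:400],None,fx=3.3,fy=3.3,interpolation=cv2.INTER_CUBIC))
E
```

```text
press False
down t35.49 [584.24 104.11 137.61] [-2.46  1.35 13.42]
y55 d8.4 hit0 t36.17 [579.31  66.93 137.73] [-3.99  0.64 15.27]
y18 d8.4 hit0 t36.84 [574.41  30.28 137.8 ] [-4.72  0.48 17.31]
y-18 d8.4 hit0 t37.52 [569.52  -6.4  137.79] [-4.46  0.09 17.76]
y-55 d8.4 hit0 t38.19 [564.67 -43.09 137.75] [-5.28  0.08 18.44]
y-92 d8.4 hit0 t38.87 [559.75 -79.76 137.58] [-4.91 -0.29 18.36]
above rest t41.46 [ 441.46 -262.37  110.83] [-0.06 -0.36 -1.89]
```

View pics/back.png

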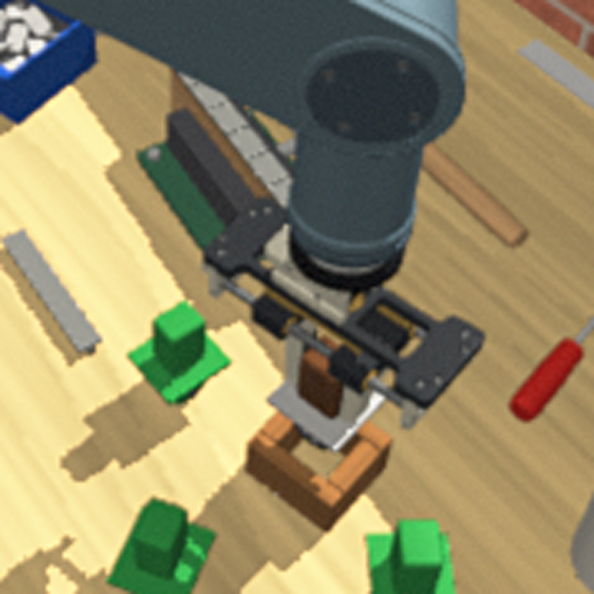

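The roller is still upright in the hand, over the pocket at crop (320,450), and all links contacted firmly, bottoming at a steady height. Now I'll put it home.

```bash
python3 - <<'E'
from v import *
import cv2
for z in (62,52.5):
    h=robot.move_linear([441,-262,z],speed=70 if z>60 else 20,f_stop=8); robot.sleep(.1); st(f"z{z} hit{h}")
    if h: break
p=robot.current_tcp_pos()
if p[2]<57:
    robot.move_gripper(.66); st("open"); print(robot.current_gripper_width()*93)
    robot.move_linear([441,-262,170],speed=100)
    robot.move_ptp([330,60,300],[np.pi,0,.23])
    robot.sleep(.3); st("clear")
    s=robot.get_image("side")["img"];t=robot.get_image("top")["img"]
    a=cv2.resize(s[165:325,250:350],None,fx=3.75,fy=3.75,interpolation=cv2.INTER_CUBIC)
    b=cv2.resize(t[140:260,300:385],None,fx=5,fy=5,interpolation=cv2.INTER_CUBIC)
    cv2.imwrite("pics/end.png",np.hstack([a,b]))
E
```

```text
z62 hitFalse t42.44 [ 441.37 -262.33   62.52] [-0.01 -0.1  -3.76]
z52.5 hitTrue t42.98 [ 441.1  -262.08   54.05] [0.   0.01 5.79]
open t43.61 [ 440.36 -261.37   53.18] [-0.15 -0.04  0.51]
61.297505714493404
clear t46.59 [330.25  59.57 299.68] [-0.02 -0.11  0.65]
```

View pics/end.png

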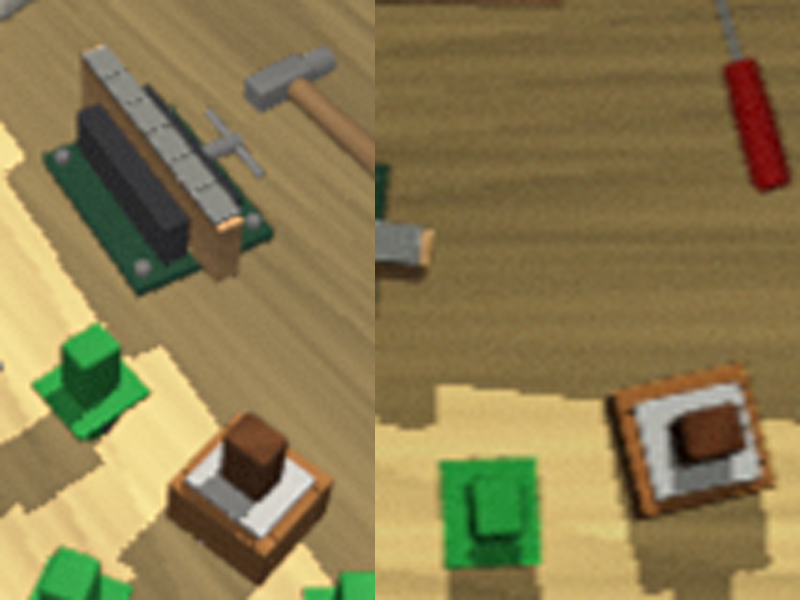

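The trim lies flush along the whole board. The roller sits upright in its rest as before, at crop (255,460) side and (710,430) top.

```bash
python3 -c "
from bench import robot
print(robot.hand_in())"
```

```text
the job is handed in; nothing more can be done
None
```

I rolled the trim down along its whole length in five end-to-end runs, pressing with at most about 21 N. The roller is back upright in its rest, and I handed the job in at about 47 s; hand-in returned no verdict.

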